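# Level the sample tray with a wedge

## Task

The front edge of the sample-bottle tray droops. Fetch the long yellow wedge, slide its thin end flat along the bench under the levelling foot in the middle of the tray's front edge and push it in until the tray is level hard up against its stops and the wedge is nipped tight, so that it stays so when you let go and back away. Push gently - feel for the stop, do not force the wedge - do not lift or push the tray with the gripper, and leave everything else where it is.

Things in the scene. Friction and masses are not known exactly. Their poses are not given: they have to be found in the camera images.
- wedge: The wedge to use: yellow plastic ramp with an upright orange grip at its thick end, 70 g, lying flat. Origin: on its underside below the grip's centre; x towards the thin end, y across, z up. Grip 26 mm (x) by 24 mm (y), from 24 to 46 mm above the bench, on a foot 36 mm wide. Ramp 36 mm wide: 24 mm high at x = 13 mm, falling straight to 3 mm at x = 113 mm.
- wedge_tip (a point): Middle of the wedge's thin end, on its underside: 113 mm ahead (x) of wedge, same axes. Pressed home, the wedge holds by friction and does not slip back when released.
- stand: Fixed dark steel frame that carries the tray. Origin: on the bench, straight below the middle of the tray's front edge and its foot; x points level under the tray (the way to push), y along the edge, z up. Rails and red-lugged posts at y = +-130 mm from x = 25 mm on; the front is open.
- tray: Aluminium tray, 220 mm wide, six bottles, 0.4 to 0.9 kg, hinged 200 mm behind its front edge. Origin: middle of the front edge, underside of its steel bar: 30 mm above the bench when level, 21 mm at the start (0.045 rad tilt); z vertical when level. Bottles from 85 mm behind the edge, up to 150 mm high. Under the origin hangs the foot: black crossbar, radius 5 mm, 70 mm long in y.
- foot_stem (a point): Brass screw stem of the levelling foot, where it enters the tray (the tray's origin). The ramp slides under the foot's crossbar. The foot is screwed out so that the crossbar's underside is 10 to 16 mm below this point; how much is not measured and differs each time, and with it how far the wedge must go.
- stop (a point): Red stop lug on the stand (60 mm in from its origin, y = 125 mm, 59 mm up). Level, the tray meets these hard stops and can go no higher. The push on the wedge is even while lifting (4 to 15 N) and at the stops climbs by some 7 N per mm of travel; 10 to 18 N above the lifting push is tight, 30 N pressing on the tray is too much.
- stub_wedge: Short steep grey wedge with a black grip, its end 12 mm thick, too blunt for the gap: leave it. Origin on its underside below the grip; 71 mm long, 36 mm wide, 46 mm tall, x towards its thin end.
- bottle_amber: Amber sample bottle with a blue cap, 56 mm wide, 115 mm tall; leave it. Origin under its centre.
- bottle_green: Green sample bottle with a blue cap, 56 mm wide, 115 mm tall; leave it. Origin under its centre.
- bottle_clear: Clear sample bottle with a blue cap, 56 mm wide, 115 mm tall; leave it. Origin under its centre.
- beaker: Glass beaker, 70 mm wide, 90 mm tall; leave it. Origin under its centre.
Not all that is in view belongs to the job. Several things have the shape of the wedge; the one meant has the colours described above.

How it is judged:
On the way:
1. The wedge's thin end is under the foot at the tray's front edge, the wedge flat on the bench, the tray not yet level (x of wedge_tip in the frame of stand above 0.008 m and y of wedge_tip in the frame of stand between -0.035 and 0.035 m and angle between wedge's own z axis and vertical below 0.08 rad and angle between tray's own z axis and vertical above 0.02 rad), for 0.1 s.
At the end, for the whole second after the job is handed in: The tray is level within 0.5 degrees (up at its stops), the wedge lies flat on the bench with its thin end past the front edge (within 35 mm of its middle, so under the foot), at rest, released, and still tight: it presses on the tray with more than 6 N, clearly more than the tray's weight alone (angle between tray's own z axis and vertical below 0.009 rad and x of wedge_tip in the frame of stand above 0.008 m and y of wedge_tip in the frame of stand between -0.035 and 0.035 m and angle between wedge's own z axis and vertical below 0.08 rad and contact force between wedge and tray above 6 N and linear speed of wedge below 0.01 m/s); the robot touches nothing.
It fails at once if The wedge is forced: it presses the tray with more than 30 N (contact force between wedge and tray above 30 N).
It fails at once if The gripper or arm pushes or lifts the tray (more than 4 N) (contact force between any of the arm, the fingers and tray above 4 N).
It fails at once if Another thing on the bench is moved by more than 20 mm (distance of any of stub_wedge, bottle_amber, bottle_green, bottle_clear, beaker from where it was at the start of the episode above 0.02 m).
It also fails if it takes over 72 s, if anything falls off the work surface, if the arm or the gripper's body presses on something with over 40 N, if the wrist force passes 120 N, or if a joint passes its speed limit or range.

## Robot

A 6-joint arm with a two-finger parallel gripper is mounted at the origin on the work surface. World frame = base frame: x ahead of the robot, y to its left, z up, the work surface at z = 0. Lengths are in m, angles in rad, forces in N, time in s.
With the tool pointing down it reaches from about 0.35 to 0.775 m from the base axis. Payload 7.3 kg.
Tool frame: the origin (TCP) lies midway between the tips of the shut fingers; the grasp point (between the pads) lies 19 mm behind it (robot.tcp_to_grasp is the distance from the TCP to the grasp point, in m); z points along the fingers, y is the line along which they close (so a half turn about z gives the same grasp; the last joint's range is limited). The gripper opens to 92 mm and grips with 3 to 60 N. Pads are 19 mm wide; open, the fingers measure 130 mm over their backs; the gripper's body (75 mm by 190 mm) begins 47 mm behind the grasp point.
Start: joints at [-1.339, 0.342, 1.524, -0, 1.275, -0.146], TCP at [0.194, -0.488, 0.227] pointing down, gripper open.
Joint ranges: [-2.53, 2.53], [-0.77, 2.02], [0.04, 2.7], [-1, 4.14], [0.28, 2.66], [-3.11, 3.11]. Speed limits (rad/s): [2.57, 2.57, 3.14, 3.14, 3.14, 3.14].

## Interface

Orientations are given as [roll, pitch, yaw] about the fixed x, y, z axes, in that order (R = Rz(yaw) Ry(pitch) Rx(roll)).
In Python, from cell import readout, cams, ticket, robot gives the robot as it stands. The module is installed in compiled form; this text tells all that it offers.
- The arm moves only by the tool jog_arm, never from a script. Its argument "plan" is a list of rows, each a list of 5 numbers: the shift along the world's x, y, z each as a share of 0.08 m, from -1 to 1, then the turn about the world's z as a share of 90 degrees, from -1 to 1, then the opening, from -1 (shut) to 1 (fully open). A call has 1 to 12 rows; each row is the pose to reach, as a shift and turn from the pose commanded when the call began; what a row does not reach only later rows make up. A row lasts 1/10 s, in which the tool goes at most 50 mm and 8.59 degrees, less where a joint would pass 70% of its speed; a pose out of reach is approached as far as the arm can. A call with a number of a shift or a turn outside -1 to 1 is refused whole. A call with a gripper value outside its range is refused whole. The fingers move at their own pace and stop on an object; "squeeze" is the grip in N (left out, the last holds). Time passes only in rows, so rows that repeat a pose let the fingers close. It gives the time, the measured TCP pose, the force, the opening and the grip force at its end, in the units of the state.
- readout.observe(): the state, without advancing time (a new reading comes with each control period).
- cams.read_camera(name): name is "scene" or "top" or "wrist"; returns the picture (400x640x3 uint8, blue, green, red); there is no depth.
- cams.calibration(name): a dict with "K" (3x3 intrinsics, pixels), "world_from_camera" (4x4, takes a point from camera to world coordinates). Camera axes: x right, y down, z forward; pixel columns grow to the right and rows downward; lengths in m; the calibration is good to about 2 mm. A picture is of the moment at which its call begins: read the wrist's pose just before it. calibration takes no time and is no camera call; for the wrist camera it gives the pose at the moment of the call.
- ticket.hand_in(): hands the job in; it is judged then, once.
The state is a dict: "time": time; "qpos": joint angles; "qvel": joint speeds; "joint_efforts": joint torques, N m; "tool_pos": TCP position; "tool_rot": TCP orientation; "contact_force": force on the tool from outside, world axes, zero at the start; "torque": the same for the moment, N m; "opening": finger opening in m; "grip_force": force on a finger pad.
Only numpy, scipy, OpenCV 4.12 (cv2) and the standard library are available. Lean on these libraries where they do the work, as an engineer would, in place of code of your own. Each camera call takes 0.05 s, during which the arm holds its last target. There are 200 camera calls.

## Working session

There is one attempt and no reset: what is moved stays moved. The work goes in short steps, Python scripts to look and compute and a tool call to move; the robot and the scene stay as the last step left them, time stands still between calls to the robot, and variables do not carry over. Pictures are saved under pics/ and viewed, at most 10 in all, crops included, and the job is handed in when it is done.

Besides the shell and the picture viewer there is one more tool, called after "Emit:" as name([rows], argument=value, ...), one row to a line, values as JSON. jog_arm: Moves the arm, as the interface text tells. Shift numbers are shares of 0.08 m and turn numbers shares of 90 degrees, none past 1 either way. Its arguments: {"type":"object","properties":{"plan":{"type":"array"},"squeeze":{"type":"number"}},"required":["plan"]}

```bash
mkdir -p pics; cat > h.py <<'E'
import numpy as np, cv2
from cell import readout, cams, ticket, robot
def ray(name,px,cal=None):
    c=cal or cams.calibration(name); K=np.array(c["K"]);T=np.array(c["world_from_camera"])
    d=T[:3,:3]@np.linalg.inv(K)@np.array([px[0],px[1],1.]); return T[:3,3],d
def onz(name,px,z,cal=None):
    o,d=ray(name,px,cal); return o+d*(z-o[2])/d[2]
def tri(rays):
    A=0;b=0
    for o,d in rays:
        d=d/np.linalg.norm(d);P=np.eye(3)-np.outer(d,d);A=A+P;b=b+P@o
    return np.linalg.solve(A,b)
E
python3 - <<'E'
from h import *
s=readout.observe();print({k:np.round(v,3) for k,v in s.items()})
for n in("scene","top"):
    im=cams.read_camera(n);cv2.imwrite(f"pics/{n}0.png",im)
    print(n,np.round(cams.calibration(n)["world_from_camera"],3).tolist())
E
```

```text
{'time': np.float64(0.0), 'qpos': array([-1.339,  0.343,  1.525, -0.   ,  1.275, -0.146]), 'qvel': array([-0.001,  0.001,  0.   ,  0.002, -0.002, -0.002]), 'joint_efforts': array([-1.0000e-03, -4.3124e+01, -2.4422e+01,  7.2000e-02,  5.6000e-02,
       -0.0000e+00]), 'tool_pos': array([ 0.194, -0.488,  0.226]), 'tool_rot': array([-3.14 , -0.   ,  0.378]), 'contact_force': array([-0.525, -0.314, -0.204]), 'torque': array([ 0.005,  0.05 , -0.012]), 'grip_force': np.float64(0.0), 'opening': np.float64(0.091)}
scene [[0.478, 0.619, -0.623, 1.255], [0.878, -0.335, 0.342, -0.419], [0.003, -0.71, -0.704, 0.918], [0.0, 0.0, 0.0, 1.0]]
top [[0.019, -0.99, 0.14, 0.241], [-1.0, -0.017, 0.012, 0.005], [-0.009, -0.14, -0.99, 1.768], [0.0, 0.0, 0.0, 1.0]]
```

View pics/scene0.png

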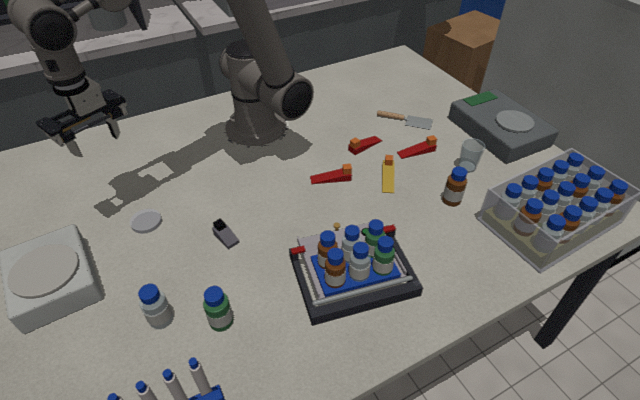

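View pics/top0.png

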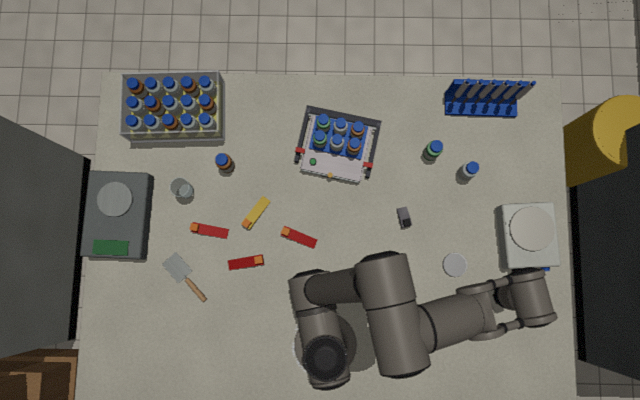

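The scene picture shows the yellow wedge at about (388,175), and the top picture shows it at (256,213) with its grip at (248,224). The other wedge-shaped things in the top view are red ones with orange grips at (210,230), (298,237) and (246,262), and the grey stub at (404,217). Only the yellow one matches the description. The tray front faces the robot in the top view, with the brass stem near (331,175).

```bash
python3 - <<'E'
from h import *
t=cv2.imread("pics/top0.png");s=cv2.imread("pics/scene0.png")
def comps(im,lo,hi,roi,mn=4):
    h=cv2.cvtColor(im,cv2.COLOR_BGR2HSV);m=cv2.inRange(h,lo,hi);k=np.zeros_like(m);x0,y0,x1,y1=roi;k[y0:y1,x0:x1]=255;m&=k
    n,l,st,c=cv2.connectedComponentsWithStats(m)
    return [(np.round(c[i],1).tolist(),int(st[i,4]),st[i,:4].tolist()) for i in range(1,n) if st[i,4]>=mn]
for nm,im,rw,rt in(("top",t,(232,190,280,240),(285,95,390,190)),("scene",s,(370,145,405,200),(270,210,430,320))):
    print(nm,"orange",comps(im,(5,150,100),(17,255,255),rw))
    print(nm,"yellow",comps(im,(19,120,80),(32,255,255),rw))
    print(nm,"red",comps(im,(0,150,80),(4,255,255),rt), comps(im,(174,150,80),(180,255,255),rt))
    print(nm,"brass",comps(im,(12,80,80),(30,255,255),rt,2))
f=lambda im,x,y,w,h,k:cv2.resize(im[y:y+h,x:x+w],None,fx=k,fy=k,interpolation=cv2.INTER_NEAREST)
a=np.hstack([f(t,225,185,66,48,6),f(t,290,145,66,48,6)]);b=np.hstack([f(s,355,145,66,48,6),f(s,300,205,66,48,6)])
cv2.imwrite("pics/crop.png",np.vstack([a,b]))
E
```

```text
top orange [([245.9, 222.8], 51, [242, 219, 9, 9])]
top yellow [([257.0, 210.6], 294, [246, 197, 24, 32])]
top red [([299.5, 149.8], 33, [296, 148, 8, 5]), ([367.7, 164.4], 33, [364, 162, 8, 6])] []
top brass [([357.2, 132.0], 33, [352, 128, 12, 7]), ([353.0, 148.0], 32, [348, 143, 13, 8]), ([329.6, 174.8], 21, [327, 173, 6, 5])]
scene orange [([388.6, 159.9], 69, [385, 155, 8, 11])]
scene yellow [([387.5, 177.8], 343, [382, 160, 12, 33])]
scene red [([388.7, 228.2], 50, [384, 225, 11, 7]), ([297.6, 249.5], 66, [291, 246, 14, 8])] []
scene brass [([336.3, 225.4], 31, [334, 223, 6, 7]), ([322.7, 247.8], 46, [318, 242, 12, 10]), ([335.1, 244.4], 13, [333, 242, 4, 5]), ([334.7, 265.9], 103, [325, 259, 20, 12]), ([340.5, 274.5], 2, [340, 274, 2, 2]), ([334.5, 276.0], 4, [333, 276, 4, 1])]
```

View pics/crop.png

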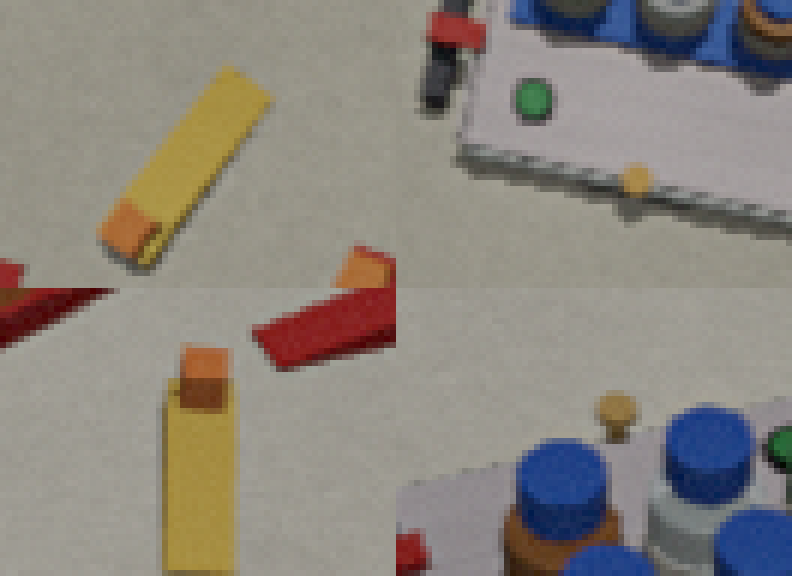

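The crop confirms the yellow ramp with the orange grip, thin end at top-view (267,199) and scene (387,192). The brass stem is at top (329.6,174.8) and scene (336,225).

```bash
python3 - <<'E'
from h import *
T=lambda a,b:np.round(tri([ray("top",a),ray("scene",b)]),4)
g=T((245.9,222.8),(388.6,159.9));tip=T((266.8,198.7),(386.5,192.3))
r1=T((299.5,149.8),(388.7,228.2));r2=T((367.7,164.4),(297.6,249.5));st=T((329.6,174.8),(336.3,225))
# wedge-grip seen: top face centroid z=.046
print("grip",g,"tip",tip,"lugs",r1,r2,"stem",st)
print("grip top-view z.046",onz("top",(245.9,222.8),.046),"tip z.003",onz("top",(266.8,198.7),.003),onz("scene",(386.5,192.3),.003))
gx=onz("top",(245.9,222.8),.046);tp=onz("top",(266.8,198.7),.003);d=tp-gx;print("len",np.hypot(*d[:2]),"yaw",np.arctan2(d[1],d[0]))
e=r1-r2;y=e[:2]/np.hypot(*e[:2]);x=np.array([y[1],-y[0]]);print("span",np.hypot(*e[:2]),"stand yaw",np.arctan2(x[1],x[0]))
print("origin from lugs",(r1+r2)[:2]/2-.06*x, "offset of stem along x,y",(st[:2]-(r1+r2)[:2]/2)@x,(st[:2]-(r1+r2)[:2]/2)@y)
print(ray("top",(0,0))[0])
E
```

```text
grip [0.4076 0.2842 0.0312] tip [ 0.4988  0.218  -0.0029] lugs [0.6648 0.1021 0.0601] [ 0.6162 -0.1367  0.0605] stem [ 0.58   -0.0049  0.0464]
grip top-view z.046 [0.40522288 0.28020924 0.046     ] tip z.003 [0.49699307 0.21581295 0.003     ] [0.50421577 0.21566892 0.003     ]
len 0.11210999538137473 yaw -0.61187429342767
span 0.24369530155503613 stand yaw -0.20077555663553837
origin from lugs [ 0.58170527 -0.00533424] offset of stem along x,y -0.06175761249381781 8.543455646106701e-05
[0.24069098 0.00524766 1.76779836]
```

Emit:
jog_arm([
  [1,1,0,-0.13,1],
  [1,1,0,-0.13,1],
  [1,1,0,-0.13,1],
])

```text
time: 0.4
tool_pos: [0.2755, -0.4049, 0.2264]
tool_rot: [-3.14, -0.001, 0.174]
contact_force: [0.0, -1.0, 0.4]
opening: 0.0914
grip_force: 0.0
```

Emit:
jog_arm([
  [1,1,0,-0.13,1],
  [1,1,0,-0.13,1],
  [1,1,0,-0.13,1],
])

```text
time: 0.7
tool_pos: [0.3555, -0.325, 0.2265]
tool_rot: [-3.14, -0.0, -0.03]
contact_force: [-0.1, -0.7, 0.8]
opening: 0.0919
grip_force: 0.0
```

Emit:
jog_arm([
  [1,1,0,-0.13,1],
  [1,1,0,-0.13,1],
  [1,1,0,-0.13,1],
])

```text
time: 1.0
tool_pos: [0.4356, -0.2451, 0.2265]
tool_rot: [-3.14, 0.0, -0.234]
contact_force: [0.2, -0.9, 0.4]
opening: 0.0913
grip_force: 0.0
```

Emit:
jog_arm([
  [0,1,0,-0.13,1],
  [0,1,0,-0.13,1],
  [0,1,0,-0.13,1],
])

```text
time: 1.3
tool_pos: [0.4332, -0.1644, 0.2265]
tool_rot: [-3.141, 0.002, -0.437]
contact_force: [0.8, -0.5, -0.5]
opening: 0.0918
grip_force: 0.0
```

Emit:
jog_arm([
  [0,1,0,-0.11,1],
  [0,1,0,-0.11,1],
  [0,1,0,-0.11,1],
])

```text
time: 1.6
tool_pos: [0.4332, -0.0854, 0.2266]
tool_rot: [-3.141, 0.001, -0.609]
contact_force: [-0.8, -0.3, 0.1]
opening: 0.0917
grip_force: 0.0
```

Emit:
jog_arm([
  [0,1,0,0,1],
  [0,1,0,0,1],
  [0,1,0,0,1],
])

```text
time: 1.9
tool_pos: [0.4336, -0.0064, 0.2267]
tool_rot: [-3.141, 0.0, -0.608]
contact_force: [0.8, -0.8, 0.1]
opening: 0.0917
grip_force: 0.0
```

Emit:
jog_arm([
  [0,1,0,0,1],
  [0,1,0,0,1],
  [0,1,0,0,1],
])

```text
time: 2.2
tool_pos: [0.4341, 0.0732, 0.2267]
tool_rot: [-3.141, 0.0, -0.608]
contact_force: [0.3, -0.3, 0.5]
opening: 0.0919
grip_force: 0.0
```

Emit:
jog_arm([
  [0,1,0,0,1],
  [0,1,0,0,1],
  [0,1,0,0,1],
])

```text
time: 2.5
tool_pos: [0.4344, 0.153, 0.2266]
tool_rot: [-3.141, -0.0, -0.609]
contact_force: [0.1, -0.1, -1.1]
opening: 0.0918
grip_force: 0.0
```

Emit:
jog_arm([
  [-0.35,1,0,0,1],
  [-0.35,1,0,0,1],
  [-0.35,1,0,0,1],
])

```text
time: 2.8
tool_pos: [0.4055, 0.233, 0.2266]
tool_rot: [3.141, 0.0, -0.609]
contact_force: [-0.0, 0.1, 0.5]
opening: 0.0921
grip_force: 0.0
```

Emit:
jog_arm([
  [0,0.6,-0.5,0,1],
  [0,0.6,-0.5,0,1],
  [0,0.6,-0.5,0,1],
])

```text
time: 3.1
tool_pos: [0.4057, 0.279, 0.1852]
tool_rot: [3.138, 0.001, -0.611]
contact_force: [0.1, 0.5, 0.7]
opening: 0.0918
grip_force: 0.0
```

```bash
python3 - <<'E'
from h import *
print(readout.observe()["tool_pos"],readout.observe()["tool_rot"])
c=cams.calibration("wrist");im=cams.read_camera("wrist");cv2.imwrite("pics/w1.png",im)
h=cv2.cvtColor(im,cv2.COLOR_BGR2HSV)
for nm,lo,hi,z in(("or",(5,150,60),(17,255,255),.046),("ye",(19,120,60),(32,255,255),.012)):
    cs,_=cv2.findContours(cv2.inRange(h,lo,hi),cv2.RETR_EXTERNAL,cv2.CHAIN_APPROX_NONE)
    for q in cs:
        if cv2.contourArea(q)<150: continue
        r=cv2.minAreaRect(q);print(nm,cv2.contourArea(q),np.round(r[0],1),np.round(onz("wrist",r[0],z,c),4))
        B=[onz("wrist",p,z,c)[:2] for p in cv2.boxPoints(r)];print(np.round(cv2.boxPoints(r)).tolist(),np.round(B,4).tolist())
E
```

```text
[0.40574125 0.2789585  0.18523282] [ 3.13803997e+00  1.10485736e-03 -6.10633685e-01]
or 658.5 [314.  189.5] [0.41   0.2802 0.046 ]
[[302.0, 175.0], [326.0, 175.0], [326.0, 204.0], [302.0, 204.0]] [[0.4284, 0.2813], [0.4151, 0.2623], [0.391, 0.2789], [0.4047, 0.2985]]
or 1015.0 [446.3 131.3] [0.3849 0.1472 0.046 ]
[[424.0, 121.0], [462.0, 113.0], [469.0, 141.0], [430.0, 150.0]] [[0.4048, 0.1598], [0.3912, 0.1272], [0.3646, 0.1343], [0.3783, 0.1679]]
or 1879.0 [68. 44.] [0.6364 0.379  0.046 ]
[[21.0, 65.0], [47.0, -3.0], [115.0, 23.0], [89.0, 91.0]] [[0.6483, 0.4251], [0.6705, 0.3666], [0.6249, 0.3345], [0.5996, 0.3924]]
ye 2413.5 [457.5 338. ] [0.1394 0.248  0.012 ]
[[305.0, 332.0], [610.0, 332.0], [610.0, 344.0], [305.0, 344.0]] [[0.2585, 0.4013], [0.036, 0.0854], [0.0181, 0.0919], [0.2436, 0.4119]]
ye 716.0 [488.8 293.4] [0.1753 0.1865 0.012 ]
[[472.0, 268.0], [499.0, 265.0], [506.0, 319.0], [479.0, 322.0]] [[0.218, 0.1876], [0.2036, 0.1594], [0.1303, 0.1852], [0.1453, 0.2152]]
ye 699.0 [148.  293.4] [0.4126 0.5239 0.012 ]
[[132.0, 319.0], [139.0, 265.0], [164.0, 268.0], [157.0, 322.0]] [[0.398, 0.5655], [0.4469, 0.506], [0.4265, 0.4844], [0.3762, 0.543]]
ye 3668.5 [313.3 135.5] [0.4508 0.2526 0.012 ]
[[295.0, 73.0], [330.0, 72.0], [332.0, 198.0], [297.0, 199.0]] [[0.5106, 0.233], [0.4911, 0.2041], [0.3839, 0.2746], [0.4058, 0.3069]]
```

View pics/w1.png

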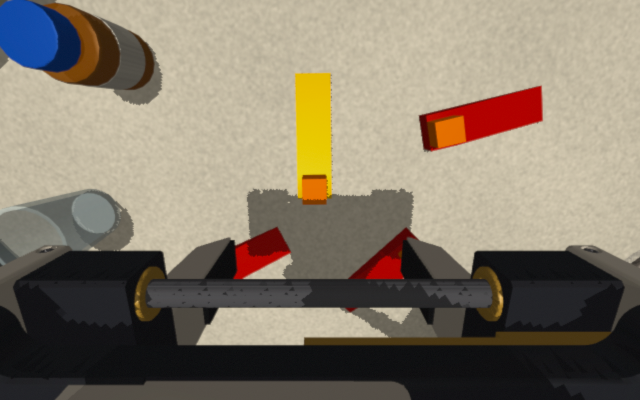

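The wrist picture shows the wedge straight ahead, grip at (314,189), centred between the fingers with the same yaw. The red wedges stay clear of the fingertips.

Emit:
jog_arm([
  [0,0.02,-0.5,0,1],
  [0,0.02,-1,0,1],
  [0,0.02,-1,0,1],
])

```text
time: 3.45
tool_pos: [0.4038, 0.2788, 0.1038]
tool_rot: [3.134, 0.003, -0.613]
contact_force: [-0.1, -0.9, -0.3]
opening: 0.0917
grip_force: 0.0
```

Emit:
jog_arm([
  [0,0,-0.4,0,1],
  [0,0,-0.7,0,1],
  [0,0,-0.97,0,1],
  [0,0,-0.97,0,1],
  [0,0,-0.97,0,1],
])

```text
time: 3.95
tool_pos: [0.4072, 0.2815, 0.0311]
tool_rot: [-3.14, -0.001, -0.612]
contact_force: [0.6, 0.5, -0.1]
opening: 0.0919
grip_force: 0.0
```

Emit:
jog_arm([
  [0,0,0,0,-1],
  [0,0,0,0,-1],
  [0,0,0,0,-1],
  [0,0,0,0,-1],
  [0,0,0,0,-1],
  [0,0,0,0,-1],
  [0,0,0,0,-1],
  [0,0,0,0,-1],
], squeeze=30)

```text
time: 4.75
tool_pos: [0.4056, 0.2816, 0.0291]
tool_rot: [3.141, 0.0, -0.612]
contact_force: [-0.4, 0.2, -0.6]
opening: 0.0327
grip_force: 0.0
```

Emit:
jog_arm([
  [0,0,0,0,-1],
  [0,0,0,0,-1],
  [0,0,0,0,-1],
  [0,0,0,0,-1],
  [0,0,0,0,-1],
])

```text
time: 5.25
tool_pos: [0.4056, 0.2816, 0.0291]
tool_rot: [3.141, 0.0, -0.612]
contact_force: [0.4, -0.1, -0.4]
opening: 0.0236
grip_force: 29.7
```

Emit:
jog_arm([
  [0,0,0.4,0,-1],
  [0,0,0.8,0,-1],
  [0,0,0.8,0,-1],
], squeeze=50)

```text
time: 5.55
tool_pos: [0.4079, 0.2828, 0.0967]
tool_rot: [-3.135, -0.004, -0.612]
contact_force: [-0.3, 0.3, -0.7]
opening: 0.0234
grip_force: 49.7
```

Emit:
jog_arm([
  [0.04,-0.4,0,0.04,-1],
  [0.08,-0.8,0,0.065,-1],
  [0.08,-0.8,0,0.065,-1],
])

```text
time: 5.85
tool_pos: [0.4116, 0.215, 0.0925]
tool_rot: [3.139, 0.001, -0.511]
contact_force: [-0.2, -0.7, -0.6]
opening: 0.0237
grip_force: 49.7
```

Emit:
jog_arm([
  [0.04,-0.4,0,0.04,-1],
  [0.08,-0.8,0,0.065,-1],
  [0.08,-0.8,0,0.065,-1],
])

```text
time: 6.15
tool_pos: [0.4184, 0.1515, 0.0926]
tool_rot: [3.14, 0.001, -0.41]
contact_force: [-0.3, 0.3, -1.2]
opening: 0.0235
grip_force: 49.7
```

Emit:
jog_arm([
  [0.04,-0.4,0,0.04,-1],
  [0.08,-0.8,0,0.065,-1],
  [0.08,-0.8,0,0.065,-1],
])

```text
time: 6.45
tool_pos: [0.4252, 0.088, 0.0928]
tool_rot: [3.141, 0.0, -0.308]
contact_force: [-0.1, 0.3, -0.9]
opening: 0.0236
grip_force: 49.7
```

Emit:
jog_arm([
  [0.04,-0.4,0,0.04,-1],
  [0.08,-0.8,0,0.065,-1],
  [0.08,-0.8,0,0.065,-1],
  [0.08,-0.8,0,0.065,-1],
])

```text
time: 6.85
tool_pos: [0.4312, 0.0263, 0.0929]
tool_rot: [-3.141, 0.001, -0.206]
contact_force: [-0.2, 1.0, -1.1]
opening: 0.0236
grip_force: 49.7
```

```bash
python3 - <<'E'
from h import *
s=readout.observe();print(s["tool_pos"],s["tool_rot"],s["contact_force"],s["opening"],s["grip_force"])
c=cams.calibration("wrist");im=cams.read_camera("wrist");cv2.imwrite("pics/w2.png",im)
E
```

```text
[0.43122876 0.02630484 0.09287783] [-3.14119267e+00  6.45641415e-04 -2.05875374e-01] [-0.23873452  1.0173785  -1.13692982] 0.02358134053338044 49.6991103887558
```

View pics/w2.png

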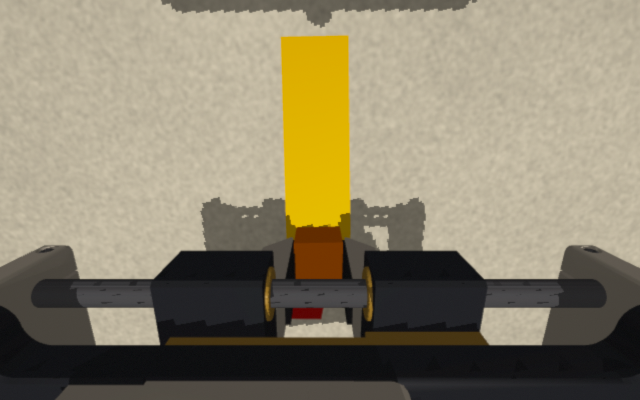

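The wedge is held straight, with its tip at (315,37). The stem's shadow lies dead ahead at (319,20). Next I lower it to the bench.

Emit:
jog_arm([
  [0,0,-0.3,0,-1],
  [0,0,-0.6,0,-1],
  [0,0,-0.7,0,-1],
  [0,0,-0.75,0,-1],
  [0,0,-0.78,0,-1],
  [0,0,-0.78,0,-1],
  [0,0,-0.78,0,-1],
])

```text
time: 7.6
tool_pos: [0.4318, 0.0257, 0.0314]
tool_rot: [-3.142, -0.001, -0.203]
contact_force: [0.2, -0.1, 0.1]
opening: 0.0235
grip_force: 49.7
```

```bash
python3 - <<'E'
from h import *
c=cams.read_camera("top");s=cams.read_camera("scene")
cv2.imwrite("pics/c3.png",np.vstack([cv2.resize(c[140:240,270:390],None,fx=4,fy=3),cv2.resize(s[130:230,280:400],None,fx=4,fy=3)]))
E
```

```text
(no output)
```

View pics/c3.png

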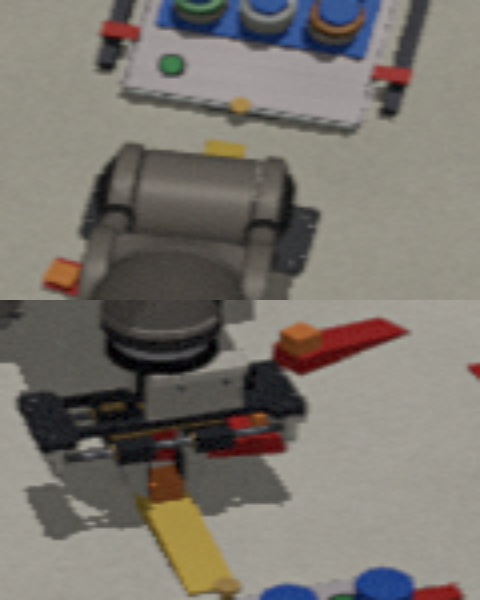

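The wedge is in line with the stem: its tip is at crop (224,148) and the brass at (240,105), which agrees with the skewed push direction. I settle it on the bench, then advance.

Emit:
jog_arm([
  [0,0,-0.02,0,-1],
  [0,0,-0.03,0,-1],
  [0,0,-0.03,0,-1],
  [0,0,-0.03,0,-1],
])

```text
time: 8.1
tool_pos: [0.4316, 0.0256, 0.029]
tool_rot: [-3.142, -0.001, -0.203]
contact_force: [-1.6, 0.4, 7.5]
opening: 0.0232
grip_force: 49.7
```

Emit:
jog_arm([
  [0.1,-0.02,0,0,-1],
  [0.2,-0.04,0,0,-1],
  [0.3,-0.06,0,0,-1],
  [0.4,-0.08,0,0,-1],
  [0.49,-0.1,0,0,-1],
  [0.49,-0.1,0,0,-1],
  [0.49,-0.1,0,0,-1],
])

```text
time: 8.8
tool_pos: [0.4712, 0.0174, 0.029]
tool_rot: [3.142, -0.002, -0.203]
contact_force: [0.3, -0.7, 5.2]
opening: 0.0236
grip_force: 49.7
```

Emit:
jog_arm([
  [0.06,-0.012,0.004,0,-1],
  [0.12,-0.025,0.004,0,-1],
  [0.18,-0.037,0.004,0,-1],
  [0.18,-0.037,0.004,0,-1],
  [0.18,-0.037,0.004,0,-1],
])

```text
time: 9.3
tool_pos: [0.4849, 0.0145, 0.029]
tool_rot: [3.141, 0.0, -0.204]
contact_force: [-2.8, -0.6, 6.3]
opening: 0.0241
grip_force: 49.7
```

Emit:
jog_arm([
  [0.03,-0.006,0,0,-1],
  [0.06,-0.012,0,0,-1],
  [0.09,-0.018,0,0,-1],
  [0.12,-0.025,0,0,-1],
  [0.12,-0.025,0,0,-1],
  [0.12,-0.025,0,0,-1],
])

```text
time: 9.9
tool_pos: [0.4917, 0.0132, 0.029]
tool_rot: [3.141, 0.006, -0.203]
contact_force: [-11.7, 1.7, 14.0]
opening: 0.0235
grip_force: 49.7
```

Emit:
jog_arm([
  [0.03,-0.006,0,0,-1],
  [0.06,-0.012,0,0,-1],
  [0.09,-0.018,0,0,-1],
  [0.09,-0.018,0,0,-1],
  [0.09,-0.018,0,0,-1],
])

```text
time: 10.4
tool_pos: [0.499, 0.0118, 0.029]
tool_rot: [3.141, 0.006, -0.203]
contact_force: [-10.4, 2.2, 14.4]
opening: 0.0236
grip_force: 49.7
```

Emit:
jog_arm([
  [0.03,-0.006,0,0,-1],
  [0.06,-0.012,0,0,-1],
  [0.09,-0.018,0,0,-1],
  [0.12,-0.024,0,0,-1],
  [0.12,-0.024,0,0,-1],
])

```text
time: 10.9
tool_pos: [0.5088, 0.0098, 0.029]
tool_rot: [3.141, 0.005, -0.203]
contact_force: [-10.8, 1.3, 14.1]
opening: 0.0234
grip_force: 49.7
```

Emit:
jog_arm([
  [0.03,-0.006,0,0,-1],
  [0.06,-0.012,0,0,-1],
  [0.09,-0.018,0,0,-1],
  [0.09,-0.018,0,0,-1],
])

```text
time: 11.3
tool_pos: [0.5161, 0.0084, 0.029]
tool_rot: [3.141, 0.005, -0.203]
contact_force: [-10.5, 1.4, 12.4]
opening: 0.0237
grip_force: 49.7
```

```bash
python3 - <<'E'
from h import *
s=cams.read_camera("scene");t=cams.read_camera("top")
cv2.imwrite("pics/c4.png",np.vstack([cv2.resize(s[150:300,270:420],None,fx=4,fy=4)]))
E
```

```text
(no output)
```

View pics/c4.png

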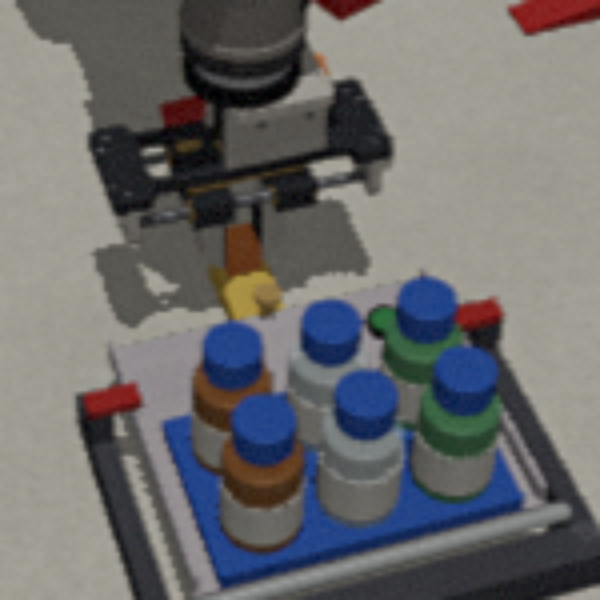

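The wedge is under the tray beside the brass stem at crop (265,293), and the gripper is clear of the tray and bottles. I continue in small steps.

Emit:
jog_arm([
  [0.02,-0.004,0,0,-1],
  [0.04,-0.008,0,0,-1],
  [0.06,-0.012,0,0,-1],
  [0.06,-0.012,0,0,-1],
])

```text
time: 11.8
tool_pos: [0.5207, 0.0074, 0.029]
tool_rot: [3.141, 0.006, -0.203]
contact_force: [-10.7, 1.7, 14.0]
opening: 0.0235
grip_force: 49.7
```

Emit:
jog_arm([
  [0.015,-0.003,0,0,-1],
  [0.03,-0.006,0,0,-1],
  [0.03,-0.006,0,0,-1],
])

```text
time: 12.1
tool_pos: [0.523, 0.007, 0.029]
tool_rot: [3.141, 0.006, -0.203]
contact_force: [-10.2, 1.9, 13.8]
opening: 0.0236
grip_force: 49.7
```

Emit:
jog_arm([
  [0.015,-0.003,0,0,-1],
  [0.03,-0.006,0,0,-1],
  [0.03,-0.006,0,0,-1],
])

```text
time: 12.4
tool_pos: [0.5255, 0.0065, 0.029]
tool_rot: [3.141, 0.006, -0.203]
contact_force: [-10.9, 1.7, 14.2]
opening: 0.0234
grip_force: 49.7
```

Emit:
jog_arm([
  [0.015,-0.003,0,0,-1],
  [0.03,-0.006,0,0,-1],
  [0.03,-0.006,0,0,-1],
])

```text
time: 12.7
tool_pos: [0.526, 0.0064, 0.029]
tool_rot: [3.141, 0.01, -0.203]
contact_force: [-17.0, 3.5, 19.8]
opening: 0.0237
grip_force: 49.8
```

Emit:
jog_arm([
  [0.01,-0.002,0,0,-1],
  [0.02,-0.004,0,0,-1],
  [0.02,-0.004,0,0,-1],
])

```text
time: 13.0
tool_pos: [0.5263, 0.0064, 0.029]
tool_rot: [3.141, 0.012, -0.202]
contact_force: [-21.3, 4.7, 22.8]
opening: 0.0237
grip_force: 49.9
```

Emit:
jog_arm([
  [0.006,-0.001,0,0,-1],
  [0.012,-0.002,0,0,-1],
  [0.012,-0.002,0,0,-1],
])

```text
time: 13.3
tool_pos: [0.5264, 0.0064, 0.0289]
tool_rot: [3.141, 0.014, -0.202]
contact_force: [-23.3, 3.9, 24.8]
opening: 0.0236
grip_force: 50.0
```

Emit:
jog_arm([
  [-0.02,0.004,0,0,-1],
  [-0.04,0.008,0,0,-1],
  [-0.04,0.008,0,0,-1],
])

```text
time: 13.6
tool_pos: [0.5264, 0.0064, 0.029]
tool_rot: [3.141, 0.007, -0.202]
contact_force: [-14.0, 3.3, 14.9]
opening: 0.0235
grip_force: 50.0
```

Emit:
jog_arm([
  [0,0,0,0,-0.3],
  [0,0,0,0,-0.3],
  [0,0,0,0,-0.1],
  [0,0,0,0,0],
  [0,0,0,0,0.2],
  [0,0,0,0,0.2],
  [0,0,0,0,0.2],
])

```text
time: 14.3
tool_pos: [0.5299, 0.0056, 0.0286]
tool_rot: [3.142, 0.0, -0.203]
contact_force: [-0.0, -0.3, 0.1]
opening: 0.0552
grip_force: 0.0
```

Released with no contact. I lift straight up, back away and check.

Emit:
jog_arm([
  [0,0,0.2,0,0.2],
  [0,0,0.5,0,0.2],
  [0,0,1,0,0.2],
  [0,0,1,0,0.2],
])

```text
time: 14.7
tool_pos: [0.5329, 0.0053, 0.1134]
tool_rot: [-3.141, -0.009, -0.203]
contact_force: [0.4, -0.4, -0.2]
opening: 0.055
grip_force: 0.0
```

Emit:
jog_arm([
  [-0.4,0.1,0.5,0,0.2],
  [-0.9,0.2,1,0,0.2],
  [-0.9,0.2,1,0,0.2],
  [-0.9,0.2,1,0,0.2],
])

```text
time: 15.1
tool_pos: [0.4579, 0.0218, 0.1896]
tool_rot: [-3.141, -0.003, -0.203]
contact_force: [-0.1, -0.6, -0.9]
opening: 0.055
grip_force: 0.0
```

```bash
python3 - <<'E'
from h import *
s=cams.read_camera("scene");w=cams.read_camera("wrist")
cv2.imwrite("pics/c5.png",np.vstack([cv2.resize(s[160:300,240:440],(640,300)),cv2.resize(w[:280],(640,280))]))
E
```

```text
(no output)
```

View pics/c5.png

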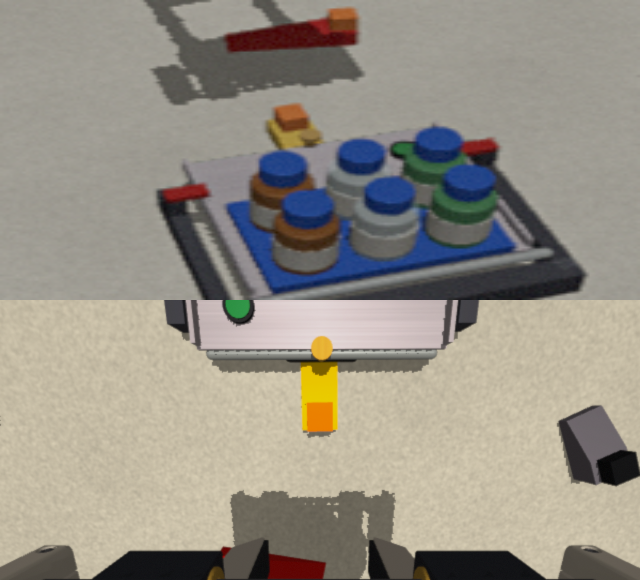

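The wedge sits centred under the foot, with its grip at (320,416) and the stem at (321,348). It stayed in place after release, and the arm is clear.

```bash
python3 -c "
from cell import ticket
print(ticket.hand_in())"
```

```text
the job is handed in; nothing more can be done
None
```

The yellow wedge is pushed in under the levelling foot until the tray met its stops, with the final push about 13 N above the lifting push; it stayed put after release with the arm clear, and the job is handed in with no verdict returned.

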